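# Set up for slicing: square the cheese, draw the knife

### The job

Get ready to slice the cheese: push the block of cheese along the slicing board, without lifting it, until it sits square and flush against both fences in the board's corner. Then draw the knife up out of the knife block, turn it about level with its cutting edge facing down, and finish while holding it like that in the air over the slicing board, a good hand's breadth above the cheese and touching neither block, board nor cheese, with the cheese still in its corner. Leave the garlic, lemon, salt shaker and jam jar where they are.

Things in the scene. Friction and masses are not known exactly. Their poses are not given: they have to be found in the camera images.
- board: Wooden slicing board, 220 (x) by 200 (y) mm, fixed on rubber feet; origin under its centre at worktop level, its top surface 18 mm up, z up. Two fences, 18 mm thick and 22 mm high above the top surface, run along its whole far (+x) side and its right (-y) side; the other two sides are open. Deep wall cupboard over the far right of the worktop (x > 0.54, y < -0.19 m, from 0.29 m up).
- board_corner (a point): The inner corner of the board's two fences, on the board's top surface: board-frame (92, -82, 18) mm. Axes as the board's; the fences' inner faces are its planes x = 0 and y = 0, the free board lies toward -x and +y.
- cheese: Block of hard yellow cheese, 55 (x) by 90 (y) by 45 (z) mm, about 0.25 kg, lying loose on the board some centimetres away from both fences; origin at the centre of its underside, z up, its x and y roughly along the board's. Flush in the corner its origin is at (-27.5, 45, 0) mm from the corner point.
- knife_block: Dark wooden knife block, 100 (x) by 75 (y) by 105 mm high, fixed; origin under its centre, z up. Two vertical slots, 40 mm along x, 7 mm across y, 97 mm deep: at y = +16 mm empty, at y = -16 mm the knife, loose, origin at the block's top, axes parallel to the block's (edge toward the block's -x, the robot's side).
- knife: Short square-ended kitchen knife, 0.12 kg, standing blade down. Origin on its axis where blade and bolster meet; z up along the handle, x to the blunt spine (-x the cutting edge), y across the flat. Blade 34 (x) by 2.4 (y) mm, z -90 to 0; steel bolster 26 by 18, z 0 to 10; black handle 24 (x) by 16 (y), z 10 to 95, grip it across y; butt cap to z = 101.
- garlic: Bystander: bulb of garlic, 60 mm, on the worktop left of the knife block, in front of the bread bin; origin under its centre.
- lemon: Bystander: lemon, 83 by 58 by 58 mm, on the worktop right of the slicing board; origin under its centre.
- salt: Bystander: salt shaker, 44 mm wide, 90 mm high, on the worktop right of the slicing board; origin under its centre.
- jam: Bystander: jam jar, 62 mm wide, 91 mm high, on the worktop left of the knife block; origin under its centre.

How it is judged (in metres and radians):
On the way, in this order (a step that is already met when the one before it is completed fails the run):
1. the cheese lies on the board square (3 degrees) and flush (4 mm) against both fences, the knife still in its block (x of cheese in the frame of board_corner above -0.0315 m and y of cheese in the frame of board_corner below 0.049 m and angle between the y axis of cheese and the y axis of board, either way round below 0.053 rad and z of cheese in the frame of board_corner below 0.006 m and z of knife in the frame of knife_block below 0.13 m), for 0.2 s.
2. the knife is drawn right out of the block, in the fingers (z of knife in the frame of knife_block above 0.19 m and contact force between the fingers and knife above 1 N and contact force between knife and knife_block below 0.1 N), for 0.1 s.
At the end, for the whole second after the job is handed in: Knife held still, clear of block, board and cheese, level and spine up within 29 degrees, blade-bolster joint over 130 mm above the worktop and within 200 mm horizontally of the board's centre; cheese on the board, flush (5 mm) and square (3.4 degrees) to both fences (angle between knife's own x axis and vertical below 0.5 rad and angle between knife's own z axis and vertical between 1.07 and 2.07 rad and height (world z) of knife above 0.13 m and horizontal distance between knife and board below 0.2 m and contact force between the fingers and knife above 1 N and contact force between knife and knife_block below 0.1 N and contact force between knife and board below 0.1 N and contact force between knife and cheese below 0.1 N and linear speed of knife below 0.03 m/s and x of cheese in the frame of board_corner above -0.0325 m and y of cheese in the frame of board_corner below 0.05 m and z of cheese in the frame of board_corner below 0.006 m and angle between the y axis of cheese and the y axis of board, either way round below 0.06 rad); the arm keeps its last pose, push and grip.
It fails at once if the cheese is lifted more than 15 mm off the board (z of cheese in the frame of board_corner above 0.015 m).
It fails at once if a bystander is moved more than 30 mm (distance of any of garlic, lemon, salt, jam from where it was at the start of the episode above 0.03 m).
It also fails if it takes over 72 s, if anything falls off the work surface, if the arm or the gripper's body presses on something with over 40 N, if the wrist force passes 120 N, or if a joint passes its speed limit or range.

### The arm

A 6-joint arm with a two-finger parallel gripper is mounted at the origin on a cart in front of the work surface, level with it; the furniture and walls round the work are solid. World frame = base frame: x ahead of the robot, y to its left, z up, the work surface at z = 0. Lengths are in m, angles in degrees, forces in N, time in s.
With the tool pointing down it reaches from about 0.3 to 1 m from the base axis. Payload 5.1 kg.
Tool frame: the origin (TCP) lies where the fingers leave the gripper's body, on its centre line; the fingertips stand 78 mm ahead of it and the grasp point (between the pads) lies 59 mm ahead of it; z points along the fingers, y is the line along which they close (so a half turn about z gives the same grasp; the last joint's range is limited). The gripper opens to 95 mm and grips with 3 to 60 N. Pads are 20 mm wide; open, the fingers measure 119 mm over their backs; the gripper's body (75 mm by 180 mm) begins 59 mm behind the grasp point.
Start: joints at [-68.102, 7.093, 94.555, -0, 78.352, -4.733], TCP at [0.291, -0.581, 0.292] pointing down, gripper open.
Joint ranges: [-149.61, 149.61], [-58.7, 133.49], [1.44, 155.28], [-77.14, 257.14], [18.33, 153.61], [-166.67, 166.67]. Speed limits (degrees/s): [147.25, 147.25, 180, 180, 180, 180].

### API

Orientations are given as a 3x3 rotation matrix whose columns are the frame's x, y, z axes.
In Python, from bench import r gives the robot as it stands.
- The arm moves only by the tool step_arm, never from a script. Its argument "deltas" is a list that holds one entry, the list of rows, each a list of 7 numbers: the finger opening in cm, from 0 to 9.51, then the shift along the tool's x, y, z in cm, then the turn, a rotation vector about the tool's x, y, z in degrees. In form: [[[grip, tx, ty, tz, wx, wy, wz], ...]]. A call has 1 to 5 rows; each row is the pose to reach, as a shift and turn from the pose commanded when the call began, along the tool's axes at that moment; what a row does not reach only later rows make up. A row lasts 1/10 s, in which the tool goes at most 50 mm and 8.59 degrees, less where a joint would pass 70% of its speed; a pose out of reach is approached as far as the arm can. A call with a gripper value outside its range is refused whole. The fingers move at their own pace and stop on an object; the grip force is fixed at half the most. Time passes only in rows, so rows that repeat a pose let the fingers close. It gives the time, the measured TCP pose, the force, the opening and the grip force at its end, in the units of the state.
- r.read_state(): the state, without advancing time (a new reading comes with each control period).
- r.grab_frame(name): name is "scene" or "side" or "wrist"; returns (picture, depth): 400x640x3 uint8, red, green, blue; 400x640 float32, m along the optical axis (not along the pixel's ray), 0 where there is no reading.
- r.camera_info(name): a dict with "fx", "fy", "cx", "cy" (pixels), "position" and "orientation" of the camera in the world. Camera axes: x right, y down, z forward; pixel columns grow to the right and rows downward; lengths in m; the calibration is good to about 2 mm. A picture is of the moment at which its call begins: read the wrist's pose just before it. camera_info takes no time and is no camera call; for the wrist camera it gives the pose at the moment of the call.
- r.hand_in(): hands the job in; it is judged then, once.
The state is a dict: "t": time; "joint_positions": joint angles; "dq": joint speeds; "tau": joint torques, N m; "tool_pos": TCP position; "orientation": TCP orientation; "force": force on the tool from outside, world axes, zero at the start; "ft_torque": the same for the moment, N m; "grip_width": finger opening in m; "finger_force": force on a finger pad.
Only numpy, scipy, OpenCV 4.12 (cv2) and the standard library are available. Lean on these libraries where they do the work, as an engineer would, in place of code of your own. Each camera call takes 0.05 s, during which the arm holds its last target. There are 200 camera calls.

## Working session

There is one attempt and no reset: what is moved stays moved. The work goes in short steps, Python scripts to look and compute and a tool call to move; the robot and the scene stay as the last step left them, time stands still between calls to the robot, and variables do not carry over. Pictures are saved under pics/ and viewed, at most 10 in all, crops included, and the job is handed in when it is done.

Besides the shell and the picture viewer there is one more tool, called after ">>>" as name([rows], argument=value, ...), one row to a line, values as JSON. step_arm: Moves the arm, as the interface text tells. Its arguments: {"type":"object","properties":{"deltas":{"type":"array","items":{"type":"array","items":{"type":"array","items":{"type":"number"}}}}},"required":["deltas"]}

```bash
mkdir -p pics; ls; cat > h.py <<'E'
import numpy as np, cv2
from bench import r
def grab(n):
    ci=r.camera_info(n); im,d=r.grab_frame(n); return im,d,ci
def save(im,f): cv2.imwrite('pics/'+f,cv2.cvtColor(im,cv2.COLOR_RGB2BGR))
def ray(ci,u,v):
    R=np.array(ci['orientation']).reshape(3,3)
    return np.array(ci['position']),R@np.array([(u-ci['cx'])/ci['fx'],(v-ci['cy'])/ci['fy'],1.])
def onplane(ci,u,v,z):
    p,d=ray(ci,u,v); return p+d*(z-p[2])/d[2]
def cloud(ci,d):
    v,u=np.mgrid[:d.shape[0],:d.shape[1]]
    P=np.stack([(u-ci['cx'])/ci['fx']*d,(v-ci['cy'])/ci['fy']*d,d],-1)
    return P@np.array(ci['orientation']).reshape(3,3).T+np.array(ci['position'])
E
python3 - <<'E'
from h import *
np.set_printoptions(precision=3,suppress=True)
s=r.read_state();print(s)
ims=[]
for n in ['scene','side']:
    im,d,ci=grab(n);save(im,n+'0.png');np.savez('pics/'+n,im=im,d=d);print(n,ci)
E
```

```text
pics
{'t': 0.0, 'joint_positions': array([-68.102,   7.135,  94.633,  -0.002,  78.351,  -4.732]), 'dq': array([ 0.044,  0.021,  0.083, -0.073, -0.049, -0.034]), 'tau': array([  0.001, -41.761, -35.993,   0.077,   0.049,  -0.   ]), 'tool_pos': array([ 0.291, -0.581,  0.291]), 'orientation': array([[ 0.894,  0.448, -0.001],
       [ 0.448, -0.894,  0.002],
       [ 0.   , -0.002, -1.   ]]), 'force': array([0.517, 0.125, 0.99 ]), 'ft_torque': array([ 0.025,  0.005, -0.03 ]), 'finger_force': 0.0, 'grip_width': 0.0952178220821527}
scene {'fx': 494.3542137921949, 'fy': 494.3542137921949, 'cx': 315.3592182231791, 'cy': 193.26100536675244, 'position': array([-0.725,  0.244,  0.953]), 'orientation': array([[-0.103, -0.569,  0.816],
       [-0.995,  0.048, -0.092],
       [ 0.014, -0.821, -0.571]])}
side {'fx': 511.73346410887257, 'fy': 511.73346410887257, 'cx': 323.8151813022577, 'cy': 197.29415644694424, 'position': array([-0.212,  1.116,  0.738]), 'orientation': array([[-0.811, -0.293,  0.506],
       [-0.584,  0.369, -0.723],
       [ 0.025, -0.882, -0.47 ]])}
```

View pics/scene0.png

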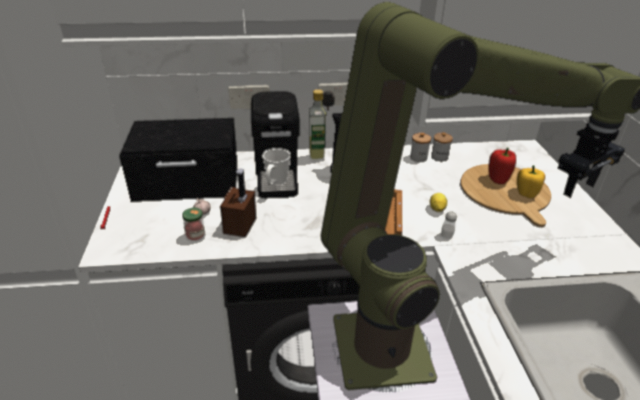

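View pics/side0.png

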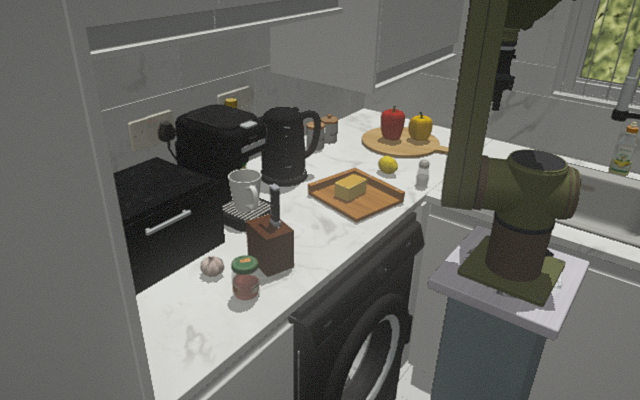

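The scene view shows the knife block near (238,212) with the knife handle at (240,182). The arm hides the board. The side view shows the board around (355,193), the cheese at (350,187), the knife handle at (275,205) and a kettle behind the board at (285,150). I'll get rough positions from the side view.

```bash
python3 - <<'E'
from h import *
np.set_printoptions(precision=3,suppress=True)
z=np.load('pics/side.npz');im,d=z['im'],z['d'];ci=r.camera_info('side');P=cloud(ci,d)
for n,(u,v) in dict(cheesetop=(350,183),b1=(310,190),b2=(355,217),b3=(403,190),b4=(360,172),kb=(270,226),kbfront=(270,250),knife=(275,190),kn2=(275,205),kettle=(283,150),lemon=(388,163),salt=(423,170),jam=(245,265),garlic=(211,264),mug=(245,190)).items(): print(n,(u,v),P[v,u])
hsv=cv2.cvtColor(im,cv2.COLOR_RGB2HSV)
for p in [(350,183),(345,195),(380,200)]: print(p,hsv[p[1],p[0]])
# points above z for obstacles
m=(d>0)&(P[...,2]>0.03)&(P[...,0]>0.2)&(P[...,0]<1)&(abs(P[...,1])<.5)
z=np.load('pics/scene.npz');d=z['d'];ci=r.camera_info('scene');P=cloud(ci,d)
for n,(u,v) in dict(kb=(235,196),kn=(240,180),knt=(240,172),fence=(397,200)).items(): print('s',n,(u,v),P[v,u])
E
```

```text
cheesetop (350, 183) [ 0.506 -0.042  0.065]
b1 (310, 190) [0.616 0.008 0.026]
b2 (355, 217) [0.426 0.05  0.019]
b3 (403, 190) [ 0.417 -0.22  -0.002]
b4 (360, 172) [ 0.547 -0.166  0.043]
kb (270, 226) [0.488 0.336 0.103]
kbfront (270, 250) [0.45  0.381 0.074]
knife (275, 190) [0.474 0.332 0.202]
kn2 (275, 205) [0.478 0.328 0.16 ]
kettle (283, 150) [ 0.733 -0.006  0.122]
lemon (388, 163) [ 0.507 -0.276  0.047]
salt (423, 170) [ 0.38  -0.272  0.06 ]
jam (245, 265) [0.439 0.474 0.09 ]
garlic (211, 264) [0.556 0.468 0.038]
mug (245, 190) [0.656 0.244 0.109]
(350, 183) [ 21 134 198]
(345, 195) [ 22  96 125]
(380, 200) [ 17 134 166]
s kb (235, 196) [0.492 0.347 0.106]
s kn (240, 180) [0.468 0.326 0.177]
s knt (240, 172) [0.468 0.324 0.204]
s fence (397, 200) [ 0.528 -0.161  0.035]
```

>>> step_arm([
  [[9.5, 13.6, -13, -2, 0, 0, 0], [9.5, 13.6, -13, -2, 0, 0, 0], [9.5, 13.6, -13, -2, 0, 0, 0], [9.5, 13.6, -13, -2, 0, 0, 0], [9.5, 13.6, -13, -2, 0, 0, 0]],
])

```text
t: 0.6
tool_pos: [0.3559, -0.4004, 0.3127]
orientation: [[0.892, 0.452, 0.001], [0.452, -0.892, 0.0], [0.001, 0.0, -1.0]]
force: [0.0, -0.2, 0.1]
grip_width: 0.095
finger_force: 0.0
```

>>> step_arm([
  [[9.5, 13.6, -13, -2, 0, 0, 0], [9.5, 13.6, -13, -2, 0, 0, 0], [9.5, 13.6, -13, -2, 0, 0, 0], [9.5, 13.6, -13, -2, 0, 0, 0], [9.5, 13.6, -13, -2, 0, 0, 0]],
])

```text
t: 1.1
tool_pos: [0.419, -0.224, 0.3328]
orientation: [[0.892, 0.453, 0.001], [0.453, -0.892, 0.0], [0.001, 0.0, -1.0]]
force: [-0.4, -1.0, -0.4]
grip_width: 0.095
finger_force: 0.0
```

>>> step_arm([
  [[9.5, 13.6, -13, -2, 0, 0, 26.6], [9.5, 13.6, -13, -2, 0, 0, 26.6], [9.5, 13.6, -13, -2, 0, 0, 26.6], [9.5, 13.6, -13, -2, 0, 0, 26.6], [9.5, 13.6, -13, -2, 0, 0, 26.6]],
])

```text
t: 1.6
tool_pos: [0.4823, -0.0473, 0.3525]
orientation: [[1.0, 0.003, 0.001], [0.003, -1.0, 0.001], [0.001, -0.001, -1.0]]
force: [0.1, -0.5, 0.3]
grip_width: 0.095
finger_force: 0.0
```

```bash
python3 - <<'E'
from h import *
np.set_printoptions(precision=4,suppress=True)
s=r.read_state();print(s['t'],s['tool_pos'],s['orientation'],s['joint_positions'])
im,d,ci=grab('wrist');save(im,'w1.png');np.savez('pics/w1',im=im,d=d,pos=ci['position'],ori=ci['orientation']);print(ci)
im,d,ci=grab('scene');np.savez('pics/scene',im=im,d=d)
E
```

```text
1.6 [ 0.4823 -0.0473  0.3525] [[ 1.      0.0035  0.0006]
 [ 0.0035 -1.      0.0005]
 [ 0.0006 -0.0005 -1.    ]] [-11.9711 -16.2152 110.7345   0.0367  85.456   77.8272]
{'fx': 316.63264936784947, 'fy': 316.63264936784947, 'cx': 317.944830807198, 'cy': 201.62873075807502, 'position': array([ 0.5599, -0.0477,  0.4445]), 'orientation': array([[ 0.0035, -0.9613, -0.2756],
       [-1.    , -0.0036, -0.0001],
       [-0.0009,  0.2756, -0.9613]])}
```

View pics/w1.png

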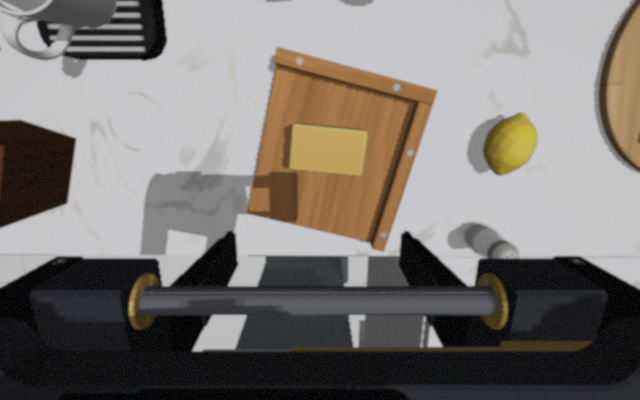

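The wrist view shows the far fence running from (277,50) to (436,92) and the right fence from (436,92) to (378,250). The cheese is at about (328,149), turned a few degrees relative to the board. The lemon is at (511,143), the salt at (492,242), and the knife block at the left edge.

```bash
cat > m.py <<'E'
from h import *
np.set_printoptions(precision=4,suppress=True)
def masks(im):
    b=cv2.cvtColor(im,cv2.COLOR_RGB2LAB).astype(int); h=cv2.cvtColor(im,cv2.COLOR_RGB2HSV).astype(int)
    return b,h
def big(m,seed):
    m=cv2.morphologyEx(m.astype(np.uint8),cv2.MORPH_OPEN,np.ones((3,3)))
    n,l,s,c=cv2.connectedComponentsWithStats(m)
    i=l[seed[1],seed[0]]; return (l==i).astype(np.uint8) if i else m*0
def rect(m,ci,z):
    c=max(cv2.findContours(m,cv2.RETR_EXTERNAL,cv2.CHAIN_APPROX_NONE)[0],key=cv2.contourArea)[:,0]
    P=np.array([onplane(ci,u,v,z)[:2] for u,v in c])
    (cx,cy),(w,h),a=cv2.minAreaRect((P*1000).astype(np.float32)); return cx,cy,w,h,a
E
python3 - <<'E'
from m import *
z=np.load('pics/w1.npz');im,d=z['im'],z['d'];ci=r.camera_info('wrist');P=cloud(ci,d)
b,h=masks(im)
for n,p in dict(top=(328,149),topedge=(328,129),front=(328,170),wood=(280,185),wood2=(385,120),fence=(350,73),fr=(408,150)).items(): print(n,h[p[1],p[0]],P[p[1],p[0]])
E
```

```text
top [ 20 129 192] [ 0.5151 -0.0619  0.0621]
topedge [ 22 112 196] [ 0.5384 -0.0617  0.0604]
front [ 20 130 189] [ 0.4897 -0.0622  0.0623]
wood [ 15 150  97] [0.4606 0.0022 0.0185]
wood2 [ 15 142 169] [ 0.5477 -0.1371  0.0181]
fence [ 15 144 159] [ 0.6025 -0.0879  0.0382]
fr [  9  49 165] [ 0.5115 -0.1643  0.0394]
```

```bash
cat > fit.py <<'E'
from m import *
def analyse(im,d,ci):
    P=cloud(ci,d);b,h=masks(im);Z=P[...,2]
    roi=(P[...,0]>.3)&(P[...,0]<.72)&(P[...,1]>-.24)&(P[...,1]<.1)&(d>0)
    wood=roi&(h[...,1]>90)&(h[...,0]<26)
    ch=wood&(Z>.053)&(Z<.075)
    n,l,s,c=cv2.connectedComponentsWithStats(ch.astype(np.uint8)); i=1+np.argmax(s[1:,4]); m=(l==i).astype(np.uint8)
    zt=np.median(Z[m>0]); R=rect(m,ci,zt); print('cheese top z',zt,'rect mm',np.round(R,1))
    fe=wood&(Z>.033)&(Z<.046)&(cv2.dilate(m,np.ones((9,9)))==0)
    Q=P[fe][:,:2]
    # board frame by minAreaRect of the two fences (outer)
    (cx,cy),(w,hh),a=cv2.minAreaRect((Q*1000).astype(np.float32)); print('fence z',np.median(Z[fe]),'outer rect',cx,cy,w,hh,a)
    return m,fe,P
E
python3 - <<'E'
from fit import *
z=np.load('pics/w1.npz');im,d=z['im'],z['d'];ci=r.camera_info('wrist')
m,fe,P=analyse(im,d,ci)
# fence outer line fits: far fence pixels & right fence pixels
Q=P[fe][:,:2]
a=np.deg2rad(-14);
for it in range(4):
    X=np.array([np.cos(a),np.sin(a)]);Y=np.array([-X[1],X[0]])
    x=Q@X;y=Q@Y
    xm=np.percentile(x,99.5);ym=np.percentile(y,.5)
    far=(x>xm-.018); rt=(y<ym+.018)&~far
    f=Q[far&(y>ym+.03)];g=Q[rt&(x<xm-.03)]
    vf=cv2.fitLine(f.astype(np.float32),2,0,.001,.001).ravel();vg=cv2.fitLine(g.astype(np.float32),2,0,.001,.001).ravel()
    a1=np.arctan2(vf[1],vf[0]);a2=np.arctan2(vg[1],vg[0])
    nrm=lambda t:(t+np.pi/2)%np.pi-np.pi/2
    A1=nrm(a1-np.pi/2);A2=nrm(a2);a=(A1+A2)/2
print('yaw far,right',np.degrees([A1,A2]),'median far x, right y',np.median(f@X),np.median(g@Y),'ranges far',np.percentile(f@X,[1,99]),'right',np.percentile(g@Y,[1,99]))
xin=np.median(f@X)-.009;yin=np.median(g@Y)+.009
print('corner',xin*X+yin*Y,'X',X,'extent y',np.ptp(y),'x',np.ptp(x))
c=xin*X+yin*Y
print('board centre',c-.092*X+.082*Y)
# side-camera check of the knife block/knife
z=np.load('pics/side.npz');im,d=z['im'],z['d'];cs=r.camera_info('side')
m,fe,P=analyse(im,d,cs)
E
```

```text
cheese top z 0.06212700224949663 rect mm [514.1 -61.2  89.1  54.7  84.4]
fence z 0.038846371830106474 outer rect 501.57379150390625 -71.00297546386719 197.29339599609375 216.81564331054688 76.24555206298828
yaw far,right [-13.8913 -13.9843] median far x, right y 0.6033097678252823 -0.03725743194991299 ranges far [0.5953 0.6118] right [-0.0462 -0.0301]
corner [ 0.57   -0.1706] X [ 0.9706 -0.2409] extent y 0.1977773394541736 x 0.21646011469349663
board centre [ 0.5005 -0.0688]
cheese top z 0.06285752559744062 rect mm [509.8 -48.6 106.9  63.7  84.7]
fence z 0.03909549592340911 outer rect 501.5401306152344 -68.38178253173828 199.80604553222656 222.02932739257812 76.67388153076172
```

>>> step_arm([
  [[5.5, -3.1, -0.2, 5, 0, 0, 7], [5.5, -3.1, -0.2, 10, 0, 0, 14.1], [5.5, -3.1, -0.2, 15, 0, 0, 14.1], [5.5, -3.1, -0.2, 20, 0, 0, 14.1], [5.5, -3.1, -0.2, 24.4, 0, 0, 14.1]],
])

```text
t: 2.2
tool_pos: [0.4494, -0.0497, 0.108]
orientation: [[0.97, -0.245, 0.0], [-0.245, -0.97, -0.001], [0.001, 0.001, -1.0]]
force: [0.7, -0.5, -0.6]
grip_width: 0.0605
finger_force: 0.0
```

>>> step_arm([
  [[5.5, 0.5, 0, 0, 0, 0, 0], [5.5, 1, 0, 0, 0, 0, 0], [5.5, 1.5, 0, 0, 0, 0, 0]],
])

```text
t: 2.5
tool_pos: [0.4674, -0.0527, 0.1132]
orientation: [[0.97, -0.244, 0.005], [-0.244, -0.97, -0.001], [0.005, 0.0, -1.0]]
force: [1.1, 0.6, 1.0]
grip_width: 0.0551
finger_force: 0.0
```

```bash
python3 - <<'E'
from fit import *
X=np.array([.9706,-.2409]);Y=np.array([.2409,.9706]);C=np.array([.570,-.1706])
s=r.read_state();t=s['tool_pos'];print(s['t'],t,s['orientation'],s['force'],s['grip_width'],(t[:2]-C)@X,(t[:2]-C)@Y)
im,d,ci=grab('wrist');save(im,'w2.png')
E
```

```text
2.5 [ 0.4674 -0.0527  0.1132] [[ 0.9697 -0.2442  0.0052]
 [-0.2442 -0.9697 -0.0014]
 [ 0.0054  0.0001 -1.    ]] [1.1014 0.5547 1.0427] 0.055098178073907676 -0.1279761176258114 0.08968585247998394
```

View pics/w2.png

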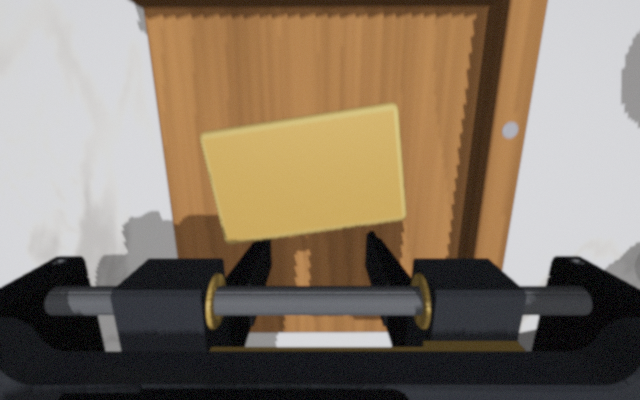

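The view shows the cheese at (305,172), turned about 8° to the fingers, which are just short of its near face at (268,245) and (370,240). Next I push in +X.

>>> step_arm([
  [[5.5, 0.8, 0, 0, 0, 0, 0], [5.5, 1.6, 0, 0, 0, 0, 0], [5.5, 2.4, 0, 0, 0, 0, 0], [5.5, 3.2, 0, 0, 0, 0, 0], [5.5, 4, 0, 0, 0, 0, 0]],
])

```text
t: 3.05
tool_pos: [0.5041, -0.061, 0.1101]
orientation: [[0.97, -0.243, -0.001], [-0.243, -0.97, -0.0], [-0.001, 0.0, -1.0]]
force: [-4.5, 1.3, 3.2]
grip_width: 0.0552
finger_force: 2.4
```

>>> step_arm([
  [[5.5, 0.4, 0, 0, 0, 0, 0], [5.5, 0.8, 0, 0, 0, 0, 0], [5.5, 1.2, 0, 0, 0, 0, 0], [5.5, 1.5, 0, 0, 0, 0, 0]],
])

```text
t: 3.45
tool_pos: [0.5184, -0.0647, 0.1097]
orientation: [[0.97, -0.243, 0.0], [-0.243, -0.97, -0.0], [0.0, 0.0, -1.0]]
force: [-4.0, 1.0, 2.9]
grip_width: 0.0548
finger_force: 1.9
```

```bash
cat >> h.py <<'E'
X=np.array([.9706,-.2409]);Y=np.array([.2409,.9706]);C=np.array([.570,-.1706])
def st():
    s=r.read_state();t=s['tool_pos'];print('t',s['t'],'tcp',t,'F',s['force'],'grip',s['grip_width'],s['finger_force'],'boardxy',(t[:2]-C)@X,(t[:2]-C)@Y)
    print(s['orientation'],s['joint_positions']);return s
E
python3 - <<'E'
from fit import *
st()
im,d,ci=grab('wrist');m,fe,P=analyse(im,d,ci)
im,d,ci=grab('side');m,fe,P=analyse(im,d,ci)
E
```

```text
t 3.45 tcp [ 0.5184 -0.0647  0.1097] F [-3.965   1.0409  2.9367] grip 0.0548252854314276 1.8585603847168386 boardxy -0.07564582233543153 0.09038496404274066
[[ 0.97   -0.2431  0.0001]
 [-0.2431 -0.97   -0.0001]
 [ 0.0001  0.     -1.    ]] [-12.9987   1.9202 118.9573  -0.0028  59.1184  91.0737]
cheese top z 0.06273861278281806 rect mm [553.8 -71.8  88.   62.5  75.9]
fence z 0.03940779988438743 outer rect 556.8768920898438 -82.82098388671875 199.2432861328125 106.49767303466797 76.10728454589844
cheese top z 0.06241474170501349 rect mm [559.1 -36.8  44.6  64.3  77.3]
fence z 0.03901998630314807 outer rect 502.45721435546875 -68.37400817871094 201.95408630371094 218.00697326660156 76.3337173461914
```

>>> step_arm([
  [[5.5, 0.3, 0, 0, 0, 0, 0], [5.5, 0.6, 0, 0, 0, 0, 0], [5.5, 0.8, 0, 0, 0, 0, 0], [5.5, 0.9, 0, 0, 0, 0, 0]],
])

```text
t: 3.95
tool_pos: [0.5271, -0.0668, 0.1098]
orientation: [[0.97, -0.243, 0.0], [-0.243, -0.97, -0.0], [0.0, -0.0, -1.0]]
force: [-2.0, 0.3, -0.9]
grip_width: 0.0551
finger_force: 0.8
```

>>> step_arm([
  [[5.5, 0.1, 0, 0, 0, 0, 0], [5.5, 0.2, 0, 0, 0, 0, 0]],
])

```text
t: 4.15
tool_pos: [0.5286, -0.0672, 0.1098]
orientation: [[0.97, -0.243, -0.001], [-0.243, -0.97, 0.0], [-0.001, 0.0, -1.0]]
force: [-4.5, 1.3, 1.0]
grip_width: 0.0549
finger_force: 2.4
```

>>> step_arm([
  [[5.5, 0.1, 0, 0, 0, 0, 0], [5.5, 0.2, 0, 0, 0, 0, 0], [5.5, 0.2, 0, 0, 0, 0, 0]],
])

```text
t: 4.45
tool_pos: [0.5289, -0.0673, 0.1098]
orientation: [[0.97, -0.242, -0.006], [-0.242, -0.97, 0.001], [-0.006, 0.0, -1.0]]
force: [-10.9, 1.2, 6.4]
grip_width: 0.055
finger_force: 5.3
```

```bash
python3 - <<'E'
from fit import *
st()
im,d,ci=grab('wrist');m,fe,P=analyse(im,d,ci);save(im,'w3.png')
E
```

```text
t 4.45 tcp [ 0.5289 -0.0673  0.1098] F [-10.8869   1.2145   6.3545] grip 0.05497458661595098 5.28912328183651 boardxy -0.06472807209220369 0.09033528846043919
[[ 0.9701 -0.2425 -0.0062]
 [-0.2425 -0.9702  0.0011]
 [-0.0063  0.0004 -1.    ]] [-13.017    3.4224 117.3858  -0.0213  59.5546  91.027 ]
cheese top z 0.06273492401470751 rect mm [564.4 -74.5  88.   62.   76. ]
fence z 0.03944375513584504 outer rect 562.2919311523438 -84.29466247558594 199.152587890625 94.95411682128906 75.89374542236328
```

View pics/w3.png

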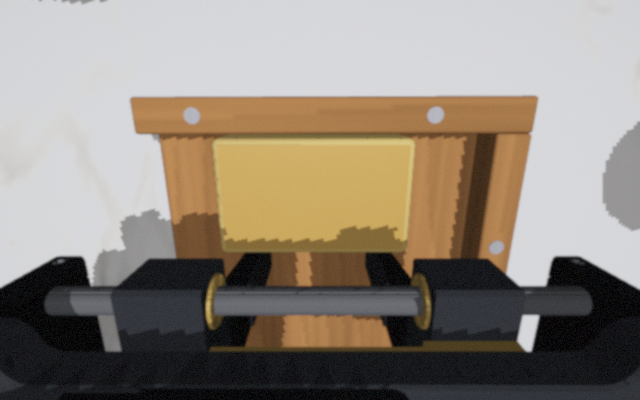

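The cheese now lies flush along the far fence: it spans (215,138)–(412,140) right under the fence's edge, and the push force rose to 11 N. Next I retreat, turn 90° and push it toward the right fence.

>>> step_arm([
  [[3, -1.5, 0, 0, 0, 0, 0], [1.6, -1.5, 0, -4, 0, 0, 0], [1.6, -1.5, 0, -7, 0, 0, 0], [1.6, 0, -4, -7, 0, 0, 0], [1.6, 3.7, -7.7, -7, 0, 0, 0]],
])

```text
t: 5.0
tool_pos: [0.5844, -0.0027, 0.1826]
orientation: [[0.97, -0.245, 0.005], [-0.245, -0.97, -0.0], [0.005, -0.001, -1.0]]
force: [0.5, -1.1, 0.7]
grip_width: 0.0206
finger_force: 0.0
```

>>> step_arm([
  [[1.6, 0, 0, 0, 0, 0, -8.5], [1.6, 0, 0, 0, 0, 0, -17], [1.6, 0, 0, 0, 0, 0, -25.5], [1.6, 0, 0, 0, 0, 0, -34], [1.6, 0, 0, 0, 0, 0, -42.5]],
])

```text
t: 5.5
tool_pos: [0.5842, -0.0033, 0.1805]
orientation: [[0.876, 0.482, 0.002], [0.482, -0.876, -0.0], [0.002, 0.001, -1.0]]
force: [0.4, -0.6, -0.1]
grip_width: 0.016
finger_force: 0.0
```

>>> step_arm([
  [[1.6, 0, 0, 0, 0, 0, -8.5], [1.6, 0, 0, 0, 0, 0, -17], [1.6, 0, 0, 0, 0, 0, -25.5], [1.6, 0, 0, 0, 0, 0, -34], [1.6, 0, 0, 0, 0, 0, -42.5]],
])

```text
t: 6.0
tool_pos: [0.5841, -0.0033, 0.1806]
orientation: [[0.321, 0.947, 0.003], [0.947, -0.321, -0.0], [0.001, 0.003, -1.0]]
force: [-0.5, -0.9, -0.8]
grip_width: 0.0161
finger_force: 0.0
```

>>> step_arm([
  [[1.6, 0, 0, 2, 0, 0, -5], [1.6, 0, 0, 2, 0, 0, -5]],
])

```text
t: 6.2
tool_pos: [0.5825, -0.0032, 0.158]
orientation: [[0.243, 0.97, -0.003], [0.97, -0.243, 0.0], [-0.0, -0.003, -1.0]]
force: [-0.5, -0.5, -0.7]
grip_width: 0.016
finger_force: 0.0
```

```bash
python3 - <<'E'
from fit import *
st()
im,d,ci=grab('side');m,fe,P=analyse(im,d,ci)
E
```

```text
t 6.2 tcp [ 0.5825 -0.0032  0.158 ] F [-0.4502 -0.468  -0.7487] grip 0.015971353158353234 0.0 boardxy -0.028229683804219835 0.1655004120017195
[[ 0.2434  0.9699 -0.0027]
 [ 0.9699 -0.2434  0.0003]
 [-0.0004 -0.0026 -1.    ]] [ -5.5927   5.6661 109.6833  -0.0004  64.804    8.4958]
cheese top z 0.062447539650994255 rect mm [561.9 -64.9 103.9  66.8  76.9]
fence z 0.038827345192434415 outer rect 527.5423583984375 -114.38951110839844 284.1141662597656 139.23585510253906 30.006166458129883
```

>>> step_arm([
  [[1.6, 0, 0, 2.5, 0, 0, 0], [1.6, 0, 0, 5, 0, 0, 0], [1.6, -0.6, 0, 5, 0, 0, 0], [1.6, -1.3, 0, 5, 0, 0, 0], [1.6, -2, 0, 5, 0, 0, 0]],
])

```text
t: 6.75
tool_pos: [0.5794, -0.0231, 0.1118]
orientation: [[0.244, 0.97, 0.003], [0.97, -0.244, 0.0], [0.001, 0.003, -1.0]]
force: [-0.0, 2.6, -0.7]
grip_width: 0.016
finger_force: 0.9
```

>>> step_arm([
  [[1.6, -0.7, 0, 0, 0, 0, 0], [1.6, -1.4, 0, 0, 0, 0, 0], [1.6, -2.1, 0, 0, 0, 0, 0], [1.6, -2.8, 0, 0, 0, 0, 0], [1.6, -3.4, 0, 0, 0, 0, 0]],
])

```text
t: 7.25
tool_pos: [0.5711, -0.056, 0.1113]
orientation: [[0.243, 0.97, 0.003], [0.97, -0.243, 0.0], [0.001, 0.002, -1.0]]
force: [1.3, 4.9, 3.1]
grip_width: 0.0158
finger_force: 2.4
```

```bash
python3 - <<'E'
from fit import *
st()
im,d,ci=grab('wrist');save(im,'w4.png')
try: m,fe,P=analyse(im,d,ci)
except Exception as e: print(e)
E
```

```text
t 7.25 tcp [ 0.5711 -0.056   0.1113] F [1.3262 4.8974 3.1398] grip 0.015773437892430648 2.3882948361733725 boardxy -0.026587948547249714 0.1115153027510763
[[ 0.2434  0.9699  0.0027]
 [ 0.9699 -0.2434  0.0004]
 [ 0.001   0.0025 -1.    ]] [-10.976    7.9331 112.3125   0.0565  59.6089   3.0814]
cheese top z 0.06277577522403197 rect mm [562.9 -88.1  19.1  24.9  75.8]
fence z 0.03940464455287207 outer rect 639.3892211914062 -39.97153854370117 82.87751007080078 156.99066162109375 82.47110748291016
```

View pics/w4.png

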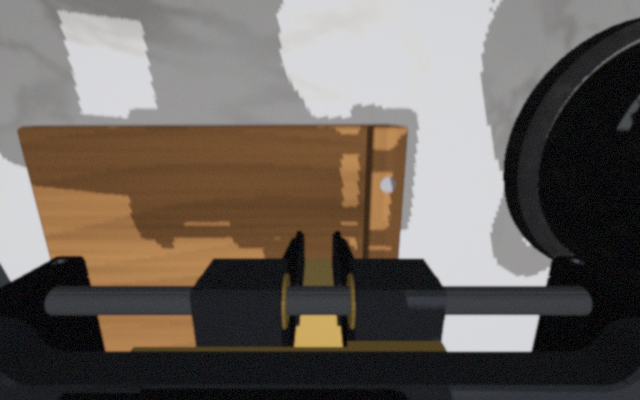

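The camera faces away from the cheese here, with the far fence at (385,190) and the kettle at the right edge. I'll keep pushing and use the force to detect the fence.

>>> step_arm([
  [[1.6, -0.4, 0, 0, 0, 0, 0], [1.6, -0.7, 0, 0, 0, 0, 0], [1.6, -0.9, 0, 0, 0, 0, 0], [1.6, -1, 0, 0, 0, 0, 0]],
])

```text
t: 7.7
tool_pos: [0.568, -0.0649, 0.11]
orientation: [[0.244, 0.97, 0.001], [0.97, -0.244, 0.001], [0.001, 0.0, -1.0]]
force: [0.8, 8.7, 4.9]
grip_width: 0.0157
finger_force: 4.4
```

>>> step_arm([
  [[1.6, -0.1, 0, 0, 0, 0, 0], [1.6, -0.2, 0, 0, 0, 0, 0]],
])

```text
t: 7.9
tool_pos: [0.5677, -0.0652, 0.1101]
orientation: [[0.244, 0.97, 0.001], [0.97, -0.244, 0.005], [0.005, -0.0, -1.0]]
force: [3.3, 15.2, 4.8]
grip_width: 0.016
finger_force: 7.9
```

>>> step_arm([
  [[1.6, -0.1, 0, 0, 0, 0, 0], [1.6, -0.2, 0, 0, 0, 0, 0]],
])

```text
t: 8.1
tool_pos: [0.5676, -0.0655, 0.1102]
orientation: [[0.244, 0.97, 0.002], [0.97, -0.244, 0.008], [0.009, 0.0, -1.0]]
force: [4.0, 22.7, 4.1]
grip_width: 0.016
finger_force: 11.4
```

>>> step_arm([
  [[1.6, 0.5, 0, 0, 0, 0, 0], [1.6, 1.5, 0, 0, 0, 0, 0], [1.6, 1.5, 0, -5, 0, 0, 0], [1.6, 1.5, -4, -10, 0, 0, 0], [1.6, 0.5, -8, -14, 0, 0, 0]],
])

```text
t: 8.6
tool_pos: [0.5047, -0.0456, 0.2357]
orientation: [[0.243, 0.97, -0.001], [0.97, -0.243, -0.001], [-0.002, -0.001, -1.0]]
force: [-0.6, 0.1, 1.2]
grip_width: 0.016
finger_force: 0.0
```

>>> step_arm([
  [[1.6, 0, 0, -2, 0, 0, 8.5], [1.6, 0, 0, -4, 0, 0, 17], [1.6, 0, 0, -6, 0, 0, 25.5], [1.6, 0, 0, -8, 0, 0, 34], [1.6, 0, 0, -8, 0, 0, 42.5]],
])

```text
t: 9.1
tool_pos: [0.5059, -0.0461, 0.3175]
orientation: [[0.838, 0.545, 0.004], [0.545, -0.838, -0.002], [0.002, 0.004, -1.0]]
force: [-0.1, -0.0, 0.8]
grip_width: 0.0157
finger_force: 0.0
```

>>> step_arm([
  [[6, 0, 0, 0, 0, 0, 8.5], [6, 0, 0, 0, 0, 0, 17], [6, 0, 0, 0, 0, 0, 25.5], [6, 0, 0, 0, 0, 0, 34], [6, 0, 0, 0, 0, 0, 42.5]],
])

```text
t: 9.6
tool_pos: [0.5047, -0.0459, 0.3135]
orientation: [[0.986, -0.164, -0.003], [-0.164, -0.986, -0.001], [-0.002, 0.002, -1.0]]
force: [-0.2, 0.3, 0.2]
grip_width: 0.0505
finger_force: 0.0
```

```bash
python3 - <<'E'
from fit import *
s=st()
im,d,ci=grab('wrist');save(im,'w5.png')
m,fe,P=analyse(im,d,ci)
Q=P[fe][:,:2];x=(Q-C)@X;y=(Q-C)@Y
print('far inner',np.percentile(x[(y>.1)],[2,98]),'right',np.percentile(y[x<-.07],[2,98]))
p=P[m>0][:,:2];print('cheese x',np.percentile((p-C)@X,[1,50,99]),'y',np.percentile((p-C)@Y,[1,50,99]))
R=rect(m,ci,.0625);c=np.array(R[:2])/1000-C;print('c',c@X,c@Y)
# fit kinematics
D=np.array([[7.135,94.633,.6498,.2915],[-16.2152,110.7345,.4846,.3525],[1.9202,118.9573,.5224,.1097],[5.6661,109.6833,.5825,.158]])
j=s['joint_positions'];D=np.vstack([D,[j[1],j[2],np.hypot(*s['tool_pos'][:2]),s['tool_pos'][2]]])
a=np.radians(D[:,0]);b=np.radians(D[:,0]+D[:,1])
o=np.ones(len(D));z=o*0
A=np.vstack([np.c_[o,z,np.sin(a),np.sin(b),np.cos(b)],np.c_[z,o,np.cos(a),np.cos(b),-np.sin(b)]])
sol=np.linalg.lstsq(A,np.r_[D[:,2],D[:,3]],rcond=None);print(sol)
E
```

```text
t 9.6 tcp [ 0.5047 -0.0459  0.3135] F [-0.2262  0.2762  0.219 ] grip 0.05047629646534313 0.0 boardxy -0.09341848818398354 0.10526461028126796
[[ 0.9864 -0.1642 -0.0027]
 [-0.1642 -0.9864 -0.0012]
 [-0.0025  0.0016 -1.    ]] [-11.2309 -12.0546 111.0305  -0.0979  81.1633  88.2357]
cheese top z 0.06266529792563957 rect mm [ 555.  -119.2   89.5   54.5   76.1]
fence z 0.0394281996146979 outer rect 502.4081115722656 -69.2733154296875 196.96868896484375 215.80812072753906 75.07084655761719
far inner [0.0016 0.0183] right [-0.0152  0.0006]
cheese x [-0.0537 -0.026  -0.0002] y [0.0022 0.0463 0.0899]
c -0.026949725527038483 0.04620302528015139
(array([0.0022, 0.0101, 0.4498, 0.6129, 0.0412]), array([0.]), np.int32(5), array([3.8562, 3.1501, 0.2874, 0.2775, 0.2162]))
```

View pics/w5.png

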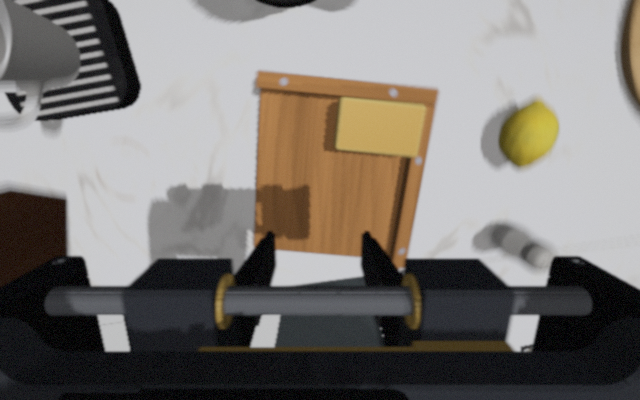

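The cheese now sits flush in the corner, spanning (338,97)–(427,157), with all the offsets within about 1 mm. Next I go to the knife block. On the way I tilt the wrist slightly to identify the wrist kinematics.

>>> step_arm([
  [[6, -2, -4.5, -1, 0, 0, 0], [6, -4, -9, -2, 5, 5, 0], [6, -6, -13, -4, 10, 10, 0], [6, -7, -17, -5, 15, 10, 0], [6, -7, -17, -5, 15, 10, 0]],
])

```text
t: 10.15
tool_pos: [0.4618, 0.1355, 0.3661]
orientation: [[0.97, -0.123, 0.212], [-0.172, -0.958, 0.229], [0.175, -0.259, -0.95]]
force: [0.2, -0.4, -0.2]
grip_width: 0.0602
finger_force: 0.0
```

```bash
python3 - <<'E'
from fit import *
s=st()
E
```

```text
t 10.15 tcp [0.4618 0.1355 0.3661] F [ 0.157  -0.4147 -0.2232] grip 0.060246164484322844 0.0 boardxy -0.17871971408206416 0.27108496347017497
[[ 0.9695 -0.1235  0.2117]
 [-0.172  -0.9581  0.2292]
 [ 0.1745 -0.2586 -0.9501]] [  4.476  -24.7381 116.7683  12.6897  74.7845 101.2691]
```

>>> step_arm([
  [[6, 0, 0, 0, -5, -3, 0], [6, 0, 0, 0, -10, -7, 0], [6, 0, 0, 0, -15, -10, 0], [6, 0, 0, 0, -15, -10, 0]],
])

```text
t: 10.55
tool_pos: [0.4636, 0.1335, 0.3634]
orientation: [[0.988, -0.155, -0.003], [-0.155, -0.988, -0.002], [-0.003, 0.003, -1.0]]
force: [0.5, -0.7, 0.4]
grip_width: 0.0602
finger_force: 0.0
```

```bash
python3 - <<'E'
from fit import *
s=st()
E
```

```text
t 10.55 tcp [0.4636 0.1335 0.3634] F [ 0.491  -0.7157  0.4242] grip 0.06022778890721906 0.0 boardxy -0.17647266292634087 0.26950029494230676
[[ 0.9879 -0.1551 -0.0029]
 [-0.1551 -0.9879 -0.0022]
 [-0.0025  0.0026 -1.    ]] [  9.7232 -16.6032 110.0126  -0.0968  86.7763 108.6528]
```

```bash
cat > kin.py <<'E'
import numpy as np
from scipy.spatial.transform import Rotation as Ro
from scipy.optimize import least_squares
D=[([-68.102,7.135,94.633,-.002,78.351,-4.732],[.291,-.581,.291]),
([-11.9711,-16.2152,110.7345,.0367,85.456,77.8272],[.4823,-.0473,.3525]),
([-12.9987,1.9202,118.9573,-.0028,59.1184,91.0737],[.5184,-.0647,.1097]),
([-5.5927,5.6661,109.6833,-.0004,64.804,8.4958],[.5825,-.0032,.158]),
([-11.2309,-12.0546,111.0305,-.0979,81.1633,88.2357],[.5047,-.0459,.3135]),
([4.476,-24.7381,116.7683,12.6897,74.7845,101.2691],[.4618,.1355,.3661]),
([9.7232,-16.6032,110.0126,-.0968,86.7763,108.6528],[.4636,.1335,.3634])]
def fk(q,p):
    a1,d1,L2,qx,L3,e,Dd=p
    ry=lambda a:Ro.from_euler('y',a,degrees=True);rz=lambda a:Ro.from_euler('z',a,degrees=True)
    R1=rz(q[0]);R2=R1*ry(q[1]);R3=R2*ry(q[2]);R5=R3*rz(q[3])*ry(q[4])
    R6=R5*rz(q[5])
    return R1.apply([a1,0,d1])+R2.apply([0,0,L2])+R3.apply([qx,0,L3])+R5.apply([e,0,Dd]),R6
def fit(fix_e=True):
    f=lambda p:np.concatenate([fk(q,p)[0]-x for q,x in D]+[[.02*(p[0]),.01*(p[5])]])
    return least_squares(f,[0,.4,.45,0.04,.6,0,.4])
if __name__=='__main__':
    np.set_printoptions(precision=4,suppress=True)
    s=fit();print(s.x,np.abs(s.fun).max());print(s.fun.reshape(-1)[:21].reshape(-1,3)*1000)
    print(fk(D[5][0],s.x)[1].as_matrix())
E
python3 kin.py
```

```text
[0.0345 0.3356 0.4944 0.0504 0.6231 0.0413 0.3577] 0.05477455317729432
[[-47.2902 -25.3419   1.1347]
 [-20.128  -50.4585   0.7721]
 [-13.0939 -51.9635  -0.7109]
 [ -2.8033 -53.5676  -0.3212]
 [-17.7377 -51.4208   0.9997]
 [ 20.7303 -19.2914  -2.9285]
 [ -0.562  -54.7746   1.0541]]
[[ 0.1235  0.9695  0.2117]
 [ 0.9581 -0.172   0.2292]
 [ 0.2586  0.1745 -0.9501]]
```

```bash
python3 - <<'E'
import re
s=open('kin.py').read()
s=s.replace("a1,d1,L2,qx,L3,e,Dd=p","a1,d1,L2,qx,L3,e,Dd,c,f=p").replace("R3.apply([qx,0,L3])+R5.apply([e,0,Dd])","R3.apply([qx,c,L3])+R5.apply([e,f,Dd])").replace("[.02*(p[0]),.01*(p[5])]","[.02*p[0],.02*p[5],.02*p[8]]").replace(".6,0,.4])",".6,0,.4,.05,0])")
open('kin.py','w').write(s)
E
python3 kin.py
```

```text
[-0.      0.223   0.4532  0.0429  0.6134  0.0001  0.2147  0.0536 -0.    ] 0.0002057343701928338
[[ 0.2057  0.1253 -0.0116]
 [-0.0274 -0.0631 -0.0258]
 [-0.0511  0.0035  0.0108]
 [ 0.0723 -0.0299 -0.0134]
 [-0.0032 -0.0773  0.0305]
 [-0.0233  0.021   0.0037]
 [ 0.0527 -0.0779  0.0058]]
[[ 0.1235  0.9695  0.2117]
 [ 0.9581 -0.172   0.2292]
 [ 0.2586  0.1745 -0.9501]]
```

>>> step_arm([
  [[6, -2, -4.5, -1, 0, 0, 0], [6, -4, -9, -2, 0, 0, 0], [6, -6, -13.5, -3, 0, 0, 0], [6, -7.4, -18.7, -3.7, 0, 0, 0], [6, -7.4, -18.7, -3.7, 0, 0, 0]],
])

```text
t: 11.05
tool_pos: [0.4185, 0.3329, 0.4019]
orientation: [[0.988, -0.152, 0.001], [-0.152, -0.988, 0.002], [0.0, -0.002, -1.0]]
force: [-0.2, -0.1, 0.3]
grip_width: 0.0601
finger_force: 0.0
```

```bash
python3 - <<'E'
from fit import *
s=st()
im,d,ci=grab('wrist');save(im,'w6.png');np.savez('pics/w6',im=im,d=d,pos=ci['position'],ori=ci['orientation'])
E
```

```text
t 11.05 tcp [0.4185 0.3329 0.4019] F [-0.1525 -0.0815  0.2916] grip 0.06009584209568239 0.0 boardxy -0.26836260266562656 0.452170152824732
[[ 0.9884 -0.1517  0.0006]
 [-0.1517 -0.9884  0.0023]
 [ 0.0002 -0.0024 -1.    ]] [ 32.7104 -10.283  101.1698   0.0928  89.0124 131.4355]
```

View pics/w6.png

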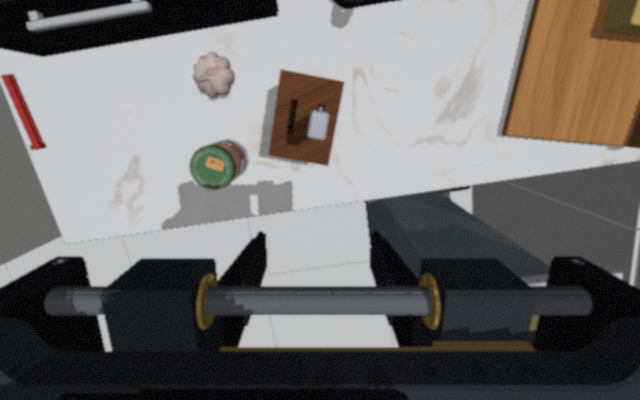

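The knife's butt cap is at (318,124). The block's top corners are at about (280,70), (344,82), (328,165) and (268,154). The jam is at (215,165) and the garlic at (214,75).

```bash
python3 - <<'E'
from m import *
z=np.load('pics/w6.npz');im,d=z['im'],z['d'];ci=r.camera_info('wrist');P=cloud(ci,d);Z=P[...,2]
roi=(P[...,0]>.38)&(P[...,0]<.6)&(P[...,1]>.26)&(P[...,1]<.42)&(d>0)
top=roi&(Z>.09)&(Z<.115); print('ztop',np.median(Z[top]),top.sum())
m=cv2.morphologyEx(top.astype(np.uint8),cv2.MORPH_OPEN,np.ones((3,3)))
R=rect(m,ci,.105);print('block',np.round(R,1))
kn=roi&(Z>.13); zs=Z[kn];print('knife z pct',np.percentile(zs,[1,50,99]),kn.sum())
cap=roi&(Z>np.percentile(zs,99)-.012); p=P[cap];print('cap',p.mean(0),np.ptp(p,0))
R=rect(cap.astype(np.uint8),ci,.206);print('cap rect',np.round(R,1))
# second view: side & scene knife top
for n in ['side','scene']:
    z=np.load(f'pics/{n}.npz');cs=r.camera_info(n);Q=cloud(cs,z['d'])
    k=(z['d']>0)&(abs(Q[...,0]-.475)<.04)&(abs(Q[...,1]-.33)<.04)&(Q[...,2]>.125)&(Q[...,2]<.3)
    q=Q[k];print(n,k.sum(),q.mean(0),np.percentile(q,[2,98],axis=0))
E
```

```text
ztop 0.10391652959252456 4741
block [488.7 336.9  74.7  99.7  70.8]
knife z pct [0.33   0.4255 0.446 ] 73660
cap [0.4444 0.3267 0.4404] [0.0331 0.1341 0.0141]
cap rect [234.6 358.3 735.  109.7  81.3]
side 327 [0.4793 0.3287 0.1689] [[0.4699 0.3192 0.1267]
 [0.4945 0.3352 0.2069]]
scene 191 [0.4728 0.3242 0.1692] [[0.4646 0.3151 0.1264]
 [0.4882 0.3341 0.2051]]
```

```bash
python3 - <<'E'
from m import *
z=np.load('pics/w6.npz');im,d=z['im'],z['d'];ci=r.camera_info('wrist');P=cloud(ci,d);Z=P[...,2]
roi=(P[...,0]>.38)&(P[...,0]<.6)&(P[...,1]>.26)&(P[...,1]<.42)&(d>0)
k=roi&(Z>.13)&(Z<.23);zt=np.percentile(Z[k],90);print(k.sum(),np.percentile(Z[k],[1,50,99]))
cap=(k&(Z>zt-.006)).astype(np.uint8);p=P[cap>0];print('cap',p.mean(0),np.ptp(p,0));print(np.round(rect(cap,ci,zt),1))
E
cat > ik.py <<'E'
from kin import *
p=fit().x
lo=np.array([-149.61,-58.7,1.44,-77.14,18.33,-166.67]);hi=np.array([149.61,133.49,155.28,257.14,153.61,166.67])
def tool(q):
    x,R=fk(q,p); return x,(R*Ro.from_euler('z',90,degrees=True))
def ik(pos,Rm,q0):
    T=Ro.from_matrix(Rm)
    f=lambda q:np.r_[(tool(q)[0]-pos)*10,(T.inv()*tool(q)[1]).as_rotvec()]
    s=least_squares(f,np.clip(q0,lo+.1,hi-.1),bounds=(lo,hi),x_scale=30);return s.x,np.abs(s.fun).max()
if __name__=='__main__':
    np.set_printoptions(precision=1,suppress=True)
    x,R=tool(D[5][0]);print(R.as_matrix())
    b=np.array([.5005,-.0688])
    for flip in (1,-1):
      for psi in range(-20,101,20):
        for pit in (90,70):
          c,s=np.cos(np.radians(psi)),np.sin(np.radians(psi));h=np.array([c,s,0]);up=np.array([0,0,1.])
          a=np.radians(pit);tz=h*np.sin(a)-up*np.cos(a);kx=h*np.cos(a)+up*np.sin(a)
          tx=flip*kx;Rm=np.c_[tx,np.cross(tz,tx),tz]
          best=None
          for kz in (.22,.28,.35):
            ko=np.r_[b-.05*h[:2],kz]; pos=ko-.115*tz
            for q0 in ([0,-16,110,45,80,80*flip],[0,-16,110,90,60,0],[-20,-16,110,170,40,80*flip],[-20,-16,110,90,60,90*flip]):
              q,e=ik(pos,Rm,q0)
              if e<1e-3:print(flip,psi,pit,kz,q);break
E
python3 ik.py
```

```text
528 [0.2017 0.2047 0.2066]
cap [0.4837 0.3217 0.2046] [0.0269 0.0213 0.0066]
[483.6 321.8  16.7  24.5  70.3]
[[ 1.  -0.1  0.2]
 [-0.2 -1.   0.2]
 [ 0.2 -0.3 -1. ]]
1 20 90 0.35 [-66.7 -51.8 152.2  90.6  86.8 -10.5]
1 20 70 0.22 [-62.1 -48.4 152.5  72.1  77.9 -10.8]
1 20 70 0.28 [-62.1 -52.6 148.5  70.6  80.6  -2.9]
1 20 70 0.35 [-62.1 -54.5 142.7  69.6  83.2   4.4]
1 40 90 0.22 [-64.4  -5.3 138.9  80.  100.3 -44.5]
1 40 90 0.28 [-64.3 -13.8 138.3  81.7 101.8 -35.4]
1 40 90 0.35 [-64.3 -21.6 136.2  83.9 103.  -25.3]
1 40 70 0.22 [-61.4 -20.2 137.1  67.1  90.6 -29. ]
1 40 70 0.28 [-61.4 -25.5 134.4  67.4  93.7 -21.6]
1 40 70 0.35 [-61.4 -29.6 130.2  68.1  96.9 -13.9]
1 60 90 0.22 [-58.1  10.4 122.5  70.  110.2 -46.5]
1 60 90 0.28 [-58.1   3.9 122.1  72.6 112.4 -39.5]
1 60 90 0.35 [-58.1  -2.5 120.5  75.9 114.6 -31.1]
1 60 70 0.22 [-56.1  -2.  121.9  59.2 100.8 -37.6]
1 60 70 0.28 [-56.1  -6.7 119.8  60.5 104.2 -31.6]
1 60 70 0.35 [-56.1 -10.8 116.3  62.5 107.8 -24.6]
1 80 90 0.22 [-50.5  22.2 107.2  61.5 120.1 -47.2]
1 80 90 0.28 [-50.5  16.9 106.8  64.6 122.7 -41.3]
1 80 90 0.35 [-50.
[... 895 characters left out ...]
 60.5 104.2 148.4]
-1 60 70 0.35 [-56.1 -10.8 116.3  62.5 107.8 155.4]
-1 80 90 0.22 [-50.5  22.2 107.2  61.5 120.1 132.8]
-1 80 90 0.28 [-50.5  16.9 106.8  64.6 122.7 138.7]
-1 80 90 0.35 [-50.5  11.6 105.4  68.8 125.3 146.1]
-1 80 70 0.22 [-49.1  11.5 107.4  51.2 110.6 136.6]
-1 80 70 0.28 [-49.1   7.5 105.6  53.2 114.3 141.6]
-1 80 70 0.35 [-49.1   3.8 102.5  55.9 118.2 147.8]
-1 100 90 0.22 [-42.3  31.9  93.2  53.4 130.3 131. ]
-1 100 90 0.28 [-42.3  27.4  92.8  57.  133.1 136.4]
-1 100 90 0.35 [-42.3  22.7  91.5  62.  136.2 143.6]
-1 100 70 0.22 [-41.3  22.2  94.1  43.  120.4 130.6]
-1 100 70 0.28 [-41.3  18.6  92.3  45.3 124.2 134.9]
-1 100 70 0.35 [-41.3  15.3  89.4  48.7 128.5 140.6]
```

>>> step_arm([
  [[6, 2, 0, 2, 0, 0, 5], [6, 4.5, 0.1, 4, 0, 0, 10.7], [6, 6.6, 0.1, 6, 0, 0, 10.7], [6, 6.6, 0.1, 10, 0, 0, 10.7], [6, 6.6, 0.1, 10, 0, 0, 10.7]],
])

```text
t: 11.6
tool_pos: [0.4827, 0.3149, 0.2943]
orientation: [[0.94, -0.34, -0.011], [-0.34, -0.94, -0.006], [-0.008, 0.009, -1.0]]
force: [-1.0, -1.0, -1.6]
grip_width: 0.06
finger_force: 0.0
```

```bash
python3 - <<'E'
from fit import *
s=st();k=np.array([.4837,.3218,.217]);print('left in tool cm',s['orientation'].T@(k-s['tool_pos'])*100,np.degrees(np.arctan2(s['orientation'][1,0],s['orientation'][0,0])))
E
```

```text
t 11.6 tcp [0.4827 0.3149 0.2943] F [-0.9683 -0.9954 -1.5937] grip 0.059961196784148 0.0 boardxy -0.2016422994432845 0.45015624117122466
[[ 0.9402 -0.3403 -0.0111]
 [-0.3404 -0.9403 -0.0061]
 [-0.0083  0.0095 -0.9999]] [ 27.7817  -1.9041 103.6642  -0.0133  78.9642 137.6834]
left in tool cm [-0.0815 -0.7597  7.7274] -19.901296443720028
```

>>> step_arm([
  [[6, 0, 0, 0, 0, 0, 0], [6, 0, 0, 0, 0, 0, 0]],
])

```text
t: 11.8
tool_pos: [0.485, 0.318, 0.3041]
orientation: [[0.941, -0.339, 0.003], [-0.339, -0.941, 0.001], [0.002, -0.002, -1.0]]
force: [0.3, 0.2, 0.2]
grip_width: 0.0599
finger_force: 0.0
```

```bash
python3 - <<'E'
from fit import *
s=st();k=np.array([.4837,.3218,.217]);print('left in tool cm',s['orientation'].T@(k-s['tool_pos'])*100,np.degrees(np.arctan2(s['orientation'][1,0],s['orientation'][0,0])))
E
```

```text
t 11.8 tcp [0.485  0.318  0.3041] F [0.2866 0.1743 0.1779] grip 0.059853221451290316 0.0 boardxy -0.20019130110567482 0.45372684134513597
[[ 0.9409 -0.3386  0.0029]
 [-0.3386 -0.9409  0.0015]
 [ 0.0022 -0.0024 -1.    ]] [ 27.947   -2.2181 103.0272  -0.004   79.0041 137.741 ]
left in tool cm [-0.2722 -0.2959  8.707 ] -19.793382303879252
```

>>> step_arm([
  [[6, -0.2, -0.3, 3, 0, 0, 0], [6, -0.2, -0.3, 6, 0, 0, 0], [6, -0.2, -0.3, 8, 0, 0, 0], [6, -0.2, -0.3, 8.6, 0, 0, 0], [6, -0.2, -0.3, 8.6, 0, 0, 0]],
])

```text
t: 12.3
tool_pos: [0.4837, 0.322, 0.2168]
orientation: [[0.941, -0.338, 0.001], [-0.338, -0.941, 0.001], [0.001, -0.001, -1.0]]
force: [-0.1, -0.3, 0.5]
grip_width: 0.0605
finger_force: 0.0
```

>>> step_arm([
  [[6, 0, 0, 0, 0, 0, 0], [6, 0, 0, 0, 0, 0, 0]],
])

```text
t: 12.5
tool_pos: [0.4844, 0.3224, 0.2182]
orientation: [[0.941, -0.338, 0.003], [-0.338, -0.941, 0.002], [0.003, -0.003, -1.0]]
force: [0.6, 0.0, -0.3]
grip_width: 0.0599
finger_force: 0.0
```

```bash
python3 - <<'E'
from fit import *
s=st();k=np.array([.4837,.3218,.217]);print('left in tool cm',s['orientation'].T@(k-s['tool_pos'])*100)
E
```

```text
t 12.5 tcp [0.4844 0.3224 0.2182] F [ 0.5714  0.0497 -0.3301] grip 0.05990971268727009 0.0 boardxy -0.20180800632766885 0.45784562626377145
[[ 0.9411 -0.3381  0.0034]
 [-0.3381 -0.9411  0.0018]
 [ 0.0026 -0.0029 -1.    ]] [ 28.3559   1.7661 107.5328  -0.001   70.4804 138.1182]
left in tool cm [-0.0502  0.077   0.1172]
```

Aligned within a millimetre; close.

>>> step_arm([
  [[3, 0, 0, 0, 0, 0, 0], [0.5, 0, 0, 0, 0, 0, 0], [0.5, 0, 0, 0, 0, 0, 0], [0.5, 0, 0, 0, 0, 0, 0], [0.5, 0, 0, 0, 0, 0, 0]],
])

```text
t: 13.0
tool_pos: [0.4835, 0.3218, 0.2157]
orientation: [[0.941, -0.338, -0.0], [-0.338, -0.941, -0.0], [-0.0, 0.0, -1.0]]
force: [-0.5, 0.9, -0.5]
grip_width: 0.0254
finger_force: 0.0
```

>>> step_arm([
  [[0.5, 0, 0, 0, 0, 0, 0], [0.5, 0, 0, 0, 0, 0, 0], [0.5, 0, 0, 0, 0, 0, 0]],
])

```text
t: 13.3
tool_pos: [0.4835, 0.3219, 0.2158]
orientation: [[0.941, -0.338, 0.0], [-0.338, -0.941, 0.0], [0.0, -0.0, -1.0]]
force: [1.2, 0.5, -0.1]
grip_width: 0.0157
finger_force: 30.0
```

>>> step_arm([
  [[0.5, 0, 0, -1, 0, 0, 0], [0.5, 0, 0, -2.5, 0, 0, 0], [0.5, 0, 0, -4, 0, 0, 0], [0.5, 0, 0, -5.5, 0, 0, 0], [0.5, 0, 0, -7, 0, 0, 0]],
])

```text
t: 13.8
tool_pos: [0.4837, 0.3217, 0.288]
orientation: [[0.941, -0.338, 0.001], [-0.338, -0.941, 0.0], [0.001, -0.001, -1.0]]
force: [-1.1, 0.3, -2.4]
grip_width: 0.0158
finger_force: 30.0
```

>>> step_arm([
  [[0.5, 0, 0, -2, 0, 0, 0], [0.5, 0, 0, -4, 0, 0, 0], [0.5, 0, 0, -6, 0, 0, 0], [0.5, 0, 0, -8, 0, 0, 0], [0.5, 0, 0, -10, 0, 0, 0]],
])

```text
t: 14.3
tool_pos: [0.4833, 0.3216, 0.3879]
orientation: [[0.941, -0.338, 0.001], [-0.338, -0.941, 0.0], [0.001, -0.0, -1.0]]
force: [1.0, 0.0, -1.3]
grip_width: 0.0161
finger_force: 30.0
```

>>> step_arm([
  [[0.5, 0, 0, -2, 0, 0, 0], [0.5, 0, 0, -3, 0, 0, 0], [0.5, 0, 0, -3, 0, 0, 0]],
])

```text
t: 14.6
tool_pos: [0.4838, 0.3219, 0.4186]
orientation: [[0.941, -0.338, 0.004], [-0.338, -0.941, 0.002], [0.003, -0.003, -1.0]]
force: [0.4, -1.1, -1.7]
grip_width: 0.0157
finger_force: 30.0
```

```bash
cat > plan.py <<'E'
from ik import *
from bench import r
np.set_printoptions(precision=2,suppress=True)
s=r.read_state();q=np.array(s['joint_positions']);R0=np.array(s['orientation']);x0=np.array(s['tool_pos']);print(x0,q,s['grip_width'],s['finger_force'])
print('fk err mm',(tool(q)[0]-x0)*1000)
# waypoints (pos, psi, pitch): tool down first
psi0=np.degrees(np.arctan2(R0[1,0],R0[0,0]))
def pose(psi,pit):
    c,s_=np.cos(np.radians(psi)),np.sin(np.radians(psi));h=np.array([c,s_,0]);up=np.array([0,0,1.]);a=np.radians(pit)
    tz=h*np.sin(a)-up*np.cos(a);tx=h*np.cos(a)+up*np.sin(a);return np.c_[tx,np.cross(tz,tx),tz]
W=[(x0,psi0,0),(np.array([.46,.16,.40]),psi0+26,0),(np.array([.44,-.02,.40]),psi0+52,0),(np.array([.42,-.12,.40]),60,0)]
Rf=pose(60,80);ko=np.array([.475,-.10,.26]);W.append((np.array([.42,-.16,.36]),60,40));W.append((ko-.116*Rf[:,2],60,80))
for i in range(len(W)-1):
    for f in np.linspace(.25,1,4):
        a,b=W[i],W[i+1];x=a[0]+(b[0]-a[0])*f;R=pose(a[1]+(b[1]-a[1])*f,a[2]+(b[2]-a[2])*f)
        q,e=ik(x,R,q)
    wc=x-.2147*R[:,2];ko=x+.116*R[:,2]
    print(i+1,x,'q',q,'err %.4f'%e,'wrist',wc,'knife',ko,'tip',ko+.09*R[:,2])
    Ra=pose(*W[i][1:]);print('   move cm',Ra.T@(x-W[i][0])*100,'rotvec',(Ro.from_matrix(Ra).inv()*Ro.from_matrix(R)).as_rotvec(degrees=True))
E
python3 plan.py
```

```text
[0.48 0.32 0.42] [ 28.35  -4.49  94.37  -0.01  89.89 138.12] 0.015741905718551476 29.998928904533386
fk err mm [0.19 0.06 0.07]
1 [0.46 0.16 0.4 ] q [ 12.87 -16.58 106.56  -0.    90.01  96.64] err 0.0000 wrist [0.46 0.16 0.61] knife [0.46 0.16 0.28] tip [0.46 0.16 0.19]
   move cm [ 3.24 16.04  1.86] rotvec [  0.   0. -26.]
2 [ 0.44 -0.02  0.4 ] q [ -9.59 -23.01 111.39   0.    91.62  48.19] err 0.0000 wrist [ 0.44 -0.02  0.61] knife [ 0.44 -0.02  0.28] tip [ 0.44 -0.02  0.19]
   move cm [-3.94 17.68  0.  ] rotvec [  0.   0. -26.]
3 [ 0.42 -0.12  0.4 ] q [-22.99 -23.52 111.75  -0.    91.77   7.01] err 0.0000 wrist [ 0.42 -0.12  0.61] knife [ 0.42 -0.12  0.28] tip [ 0.42 -0.12  0.19]
   move cm [-7.02  7.39  0.  ] rotvec [  0.     0.   -27.77]
4 [ 0.42 -0.16  0.36] q [-45.39 -20.24 117.86  38.4   93.87 -16.7 ] err 0.0000 wrist [ 0.35 -0.28  0.52] knife [ 0.46 -0.1   0.27] tip [ 0.49 -0.05  0.2 ]
   move cm [-3.46  2.    4.  ] rotvec [ 0. 40.  0.]
5 [ 0.42 -0.2   0.28] q [-56.98  -1.13 122.82  66.45 106.79 -37.62] err 0.0000 wrist [ 0.31 -0.38  0.32] knife [ 0.47 -0.1   0.26] tip [ 0.52 -0.02  0.24]
   move cm [-7.8   1.76  3.88] rotvec [ 0. 40.  0.]
```

>>> step_arm([
  [[0.5, 0.6, 3.2, 0.4, 0, 0, -5], [0.5, 1.3, 6.4, 0.8, 0, 0, -10], [0.5, 2, 9.6, 1.2, 0, 0, -16], [0.5, 2.6, 12.8, 1.6, 0, 0, -21], [0.5, 3.2, 16, 1.9, 0, 0, -26]],
])

```text
t: 15.1
tool_pos: [0.4586, 0.1591, 0.395]
orientation: [[0.994, 0.112, -0.003], [0.112, -0.994, -0.001], [-0.003, 0.001, -1.0]]
force: [0.9, -0.4, -0.4]
grip_width: 0.0162
finger_force: 30.0
```

>>> step_arm([
  [[0.5, -0.8, 3.5, 0, 0, 0, -5], [0.5, -1.6, 7, 0, 0, 0, -10], [0.5, -2.4, 10.6, 0, 0, 0, -16], [0.5, -3.1, 14, 0, 0, 0, -21], [0.5, -3.9, 17.7, 0, 0, 0, -26]],
])

```text
t: 15.6
tool_pos: [0.4391, -0.0209, 0.3955]
orientation: [[0.844, 0.537, -0.002], [0.537, -0.844, 0.0], [-0.001, -0.001, -1.0]]
force: [0.8, 0.0, -1.4]
grip_width: 0.016
finger_force: 30.0
```

>>> step_arm([
  [[0.5, -1.4, 1.5, 0, 0, 0, -5], [0.5, -2.8, 3, 0, 0, 0, -11], [0.5, -4.2, 4.5, 0, 0, 0, -17], [0.5, -5.6, 6, 0, 0, 0, -23], [0.5, -7, 7.4, 0, 0, 0, -28]],
])

```text
t: 16.1
tool_pos: [0.4195, -0.1205, 0.3954]
orientation: [[0.493, 0.87, -0.002], [0.87, -0.493, 0.001], [-0.0, -0.002, -1.0]]
force: [0.2, -0.8, -0.4]
grip_width: 0.0157
finger_force: 30.0
```

>>> step_arm([
  [[0.5, -0.7, 0.4, 0.8, 0, 8, 0], [0.5, -1.4, 0.8, 1.6, 0, 16, 0], [0.5, -2.1, 1.2, 2.4, 0, 24, 0], [0.5, -2.8, 1.6, 3.2, 0, 32, 0], [0.5, -3.5, 2, 4, 0, 40, 0]],
])

```text
t: 16.6
tool_pos: [0.4196, -0.1604, 0.356]
orientation: [[0.379, 0.868, 0.322], [0.662, -0.497, 0.561], [0.647, 0.0, -0.763]]
force: [-0.3, 1.1, -2.1]
grip_width: 0.0161
finger_force: 30.0
```

```bash
python3 - <<'E'
from ik import *
from fit import st
np.set_printoptions(precision=3,suppress=True)
s=st();R=s['orientation'];x=s['tool_pos'];print('knife',x+.116*R[:,2])
from plan import pose
Rf=pose(60,80);t=np.array([.475,-.10,.26])-.116*Rf[:,2]
print('move',R.T@(t-x)*100,(Ro.from_matrix(R).inv()*Ro.from_matrix(Rf)).as_rotvec(degrees=True))
E
```

```text
t 16.6 tcp [ 0.42  -0.16   0.356] F [-0.268  1.139 -2.119] grip 0.016052179622894472 30.000118017196655 boardxy -0.14839934060979382 -0.026364448855639586
[[ 0.379  0.868  0.322]
 [ 0.662 -0.497  0.561]
 [ 0.647  0.    -0.763]] [-45.543 -20.037 118.153  38.592  93.76  -17.258]
knife [ 0.457 -0.095  0.268]
[ 0.42 -0.16  0.36] [-45.54 -20.04 118.15  38.59  93.76 -17.26] 0.016052179622894472 30.000118017196655
fk err mm [-0.06  0.1  -0.  ]
1 [0.46 0.16 0.4 ] q [ 12.87 -16.58 106.56  -0.    90.01  16.68] err 0.0000 wrist [0.46 0.16 0.61] knife [0.46 0.16 0.28] tip [0.46 0.16 0.19]
   move cm [ 29.81 -12.43  -4.4 ] rotvec [  0.   0. -26.]
2 [ 0.44 -0.02  0.4 ] q [ -9.59 -23.01 111.39   0.    91.62 -31.78] err 0.0000 wrist [ 0.44 -0.02  0.61] knife [ 0.44 -0.02  0.28] tip [ 0.44 -0.02  0.19]
   move cm [-18.09  -0.8    0.  ] rotvec [  0.   0. -26.]
3 [ 0.42 -0.12  0.4 ] q [-22.99 -23.52 111.75  -0.    91.77   7.01] err 0.0000 wrist [ 0.42 -0.12  0.61] knife [ 0.42 -0.12  0.28] tip [ 0.42 -0.12  0.19]
   move cm [-8.5  -5.63  0.  ] rotvec [ 0.    0.   52.19]
4 [ 0.42 -0.16  0.36] q [-45.39 -20.24 117.86  38.4   93.87 -16.7 ] err 0.0000 wrist [ 0.35 -0.28  0.52] knife [ 0.46 -0.1   0.27] tip [ 0.49 -0.05  0.2 ]
   move cm [-3.46  2.    4.  ] rotvec [ 0. 40.  0.]
5 [ 0.42 -0.2   0.28] q [-56.98  -1.13 122.82  66.45 106.79 -37.62] err 0.0000 wrist [ 0.31 -0.38  0.32] knife [ 0.47 -0.1   0.26] tip [ 0.52 -0.02  0.24]
   move cm [-7.8   1.76  3.88] rotvec [ 0. 40.  0.]
move [-7.52  1.76  3.57] [-0.15 39.72  0.1 ]
```

>>> step_arm([
  [[0.5, -1.5, 0.4, 0.7, 0, 8, 0], [0.5, -3, 0.7, 1.4, 0, 16, 0], [0.5, -4.5, 1.1, 2.1, 0, 24, 0], [0.5, -6, 1.4, 2.9, 0, 32, 0], [0.5, -7.5, 1.8, 3.6, 0, 40, 0]],
])

```text
t: 17.1
tool_pos: [0.4181, -0.199, 0.2797]
orientation: [[0.085, 0.867, 0.491], [0.146, -0.498, 0.855], [0.986, -0.001, -0.169]]
force: [0.2, 0.9, -1.3]
grip_width: 0.016
finger_force: 30.0
```

>>> step_arm([
  [[0.5, 0, 0, 0, 0, 0, 0], [0.5, 0, 0, 0, 0, 0, 0], [0.5, 0, 0, 0, 0, 0, 0], [0.5, 0, 0, 0, 0, 0, 0], [0.5, 0, 0, 0, 0, 0, 0]],
])

```text
t: 17.6
tool_pos: [0.4191, -0.1986, 0.2826]
orientation: [[0.084, 0.868, 0.489], [0.155, -0.496, 0.855], [0.984, 0.003, -0.176]]
force: [-0.5, 0.1, -1.8]
grip_width: 0.0156
finger_force: 30.0
```

```bash
python3 - <<'E'
from fit import *
s=st();R=s['orientation'];k=s['tool_pos']+.116*R[:,2];print('knife',k,'dist',np.hypot(*(k[:2]-[.5005,-.0688])),s['dq'])
im,d,ci=grab('side');save(im,'s7.png');analyse(im,d,ci)
E
```

```text
t 17.6 tcp [ 0.4191 -0.1986  0.2826] F [-0.4918  0.1498 -1.7943] grip 0.01562929535483408 29.998797476291656 boardxy -0.13976245042725033 -0.06352562657306876
[[ 0.0843  0.8685  0.4885]
 [ 0.1546 -0.4957  0.8546]
 [ 0.9844  0.0035 -0.1761]] [-56.7767  -1.2554 122.5932  66.4055 106.8837 -37.5346]
knife [ 0.4757 -0.0995  0.2622] dist 0.039412561516528395 [-0.092   0.5486  0.3612  0.1169  0.0504 -0.0535]
cheese top z 0.06280530885204333 rect mm [ 548.4 -109.2  102.8   66.7   77. ]
fence z 0.03922024787875056 outer rect 520.036376953125 -101.39006805419922 286.7305603027344 102.95733642578125 28.149959564208984
```

View pics/s7.png

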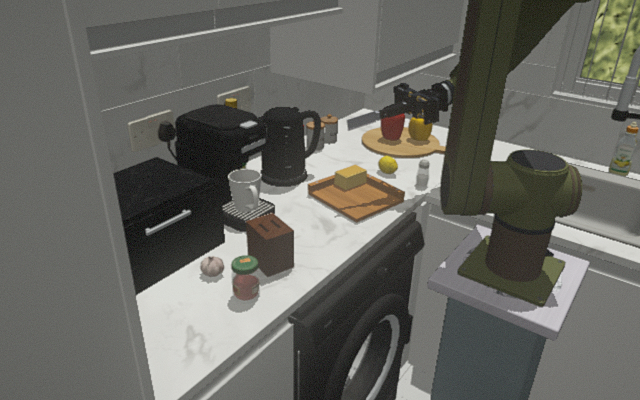

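The side view shows the cheese in its corner at (350,178), the block empty at (270,228) and the knife level in the gripper near (395,108). The bystanders are where they were. Handing in.

```bash
python3 -c "
from bench import r
print(r.hand_in())"
```

```text
the job is handed in; nothing more can be done
None
```

I handed the job in at about 18 s. The cheese sits in the board's corner, within about 1 mm of both fences when last measured. The knife is held about 10° off level, edge down, with its blade-bolster joint about 0.26 m above the worktop, 4 cm horizontally from the board's centre. The hand-in returned no verdict.

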